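# Serve the chocolate muffin with the tongs

### The arm

A 6-joint arm with a two-finger parallel gripper is mounted at the origin on the work surface. World frame = base frame: x ahead of the robot, y to its left, z up, the work surface at z = 0. Lengths are in mm, angles in rad, forces in N, time in s.
With the tool pointing down it reaches from about 250 to 850 mm from the base axis. Payload 12.5 kg.
Tool frame: the origin (TCP) lies at the very end of the fingers, on their centre line; the grasp point (between the pads) lies 19 mm behind it; z points along the fingers, x is the direction in which the jaws open and shut, and the axes are right-handed (so a half turn about z gives the same grasp; the last joint's range is limited). The gripper opens to 93 mm and grips with 3 to 60 N. Pads are 15 mm wide; open, the fingers measure 128 mm over their backs; the gripper's body (75 mm by 188 mm) begins 65 mm behind the grasp point.
Start: joints at [-1.297, 0.351, 1.652, -0, 1.139, -0.085], TCP at [193.151, -514.953, 218.633] pointing down, gripper open.
Joint ranges: [-2.75, 2.75], [-0.79, 2.1], [0.01, 2.65], [-1.57, 4.71], [0.07, 3.14], [-2.87, 2.87]. Speed limits (rad/s): [2.22, 2.22, 2.79, 3.14, 3.14, 3.14].

### API

Orientations are given as a 3x3 rotation matrix whose columns are the frame's x, y, z axes.
In Python, from workcell import env, ik, vision, workorder, finder, status gives the robot as it stands. Calls block until the motion is done:
- env.move_to(position, orientation): joint-space move of the TCP to a pose.
- env.line_to(position, attitude=None, speed=150): straight line of the TCP; attitude=None keeps the orientation; speed is the mean speed in mm/s.
- env.move_j(angles): joint-space move.
- env.open_jaws() and env.clamp(force=None): open the fingers fully, or close them until they stop; force is the grip in N (None keeps the last).
- env.sleep(seconds).
- ik(position, orientation): joint angles nearest the present ones, or None.
- vision.grab_frame(name): name is "scene" or "top"; returns (picture, depth): 480x640x3 uint8, blue, green, red; 480x640 float32, mm along the optical axis (not along the pixel's ray), 0 where there is no reading.
- vision.camera_model(name): a dict with "mtx" (3x3 intrinsics, pixels), "R" (3x3) and "t" (3): a world point X has camera coordinates R X + t. Camera axes: x right, y down, z forward; pixel columns grow to the right and rows downward; lengths in mm; the calibration is good to about 2 mm. A picture is of the moment at which its call begins. camera_model takes no time and is no camera call.
A pose or a line that the arm cannot do raises env.IKError and nothing moves.
- workorder.finish_job(): hands the job in, once; it reports no verdict.
Trained networks look in the newest picture that a camera, given by its name, has taken for a name from the list of things; names that differ only in an ending like _2 or _b are one class to them, and where a whole thing is asked for, a point or a joint stands for the part that bears it (a point fixed in the world has none). Each returns a list of dicts, best first, with "confidence" (0 to 1); they miss things now and then, are a little off and sometimes report something else, mostly with a low value. They report only what shows in the picture. A call takes as long as a camera call. They do not tell look-alikes from the thing itself.
- finder.regions_of(target, camera): "region" (480x640 bool, what is visible of it) and "bbox" ([centre column, centre row, width, height] in pixels, round what is visible of it).
- finder.mark_of(target, camera): "point" ([column, row] in pixels: a listed point, or the origin of a listed thing).
Readings, each from a call of its own:
- status.current_clock(): time.
- status.current_joints(): joint angles.
- status.current_joint_velocities(): joint speeds.
- status.current_joint_efforts(): joint torques, N m.
- status.current_tcp_pos(): TCP position.
- status.current_eef_rot(): TCP orientation.
- status.current_force(): force on the tool from outside, world axes, zero at the start.
- status.current_torque(): the same for the moment, N m.
- status.current_width(): finger opening in mm.
Only numpy, scipy, OpenCV 4.12 (cv2) and the standard library are available. Lean on these libraries where they do the work, as an engineer would, in place of code of your own. Each camera call takes 0.05 s, during which the arm holds its last target.

### The job

A customer at the shop counter has asked for the chocolate muffin. Pick the serving tongs up off their rest, take the dark muffin off the board with them, firmly but without crushing it, and finish still holding it in the tongs over the middle of the open takeaway carton, lifted a good 10 cm above the counter; do not put it down. Only the tongs may touch the muffins, never the gripper or arm, and leave the two golden muffins and the blue mug where they stand.

Things in the scene. Friction and masses are not known exactly. Their poses are not given: they have to be found in the camera images.
- tongs_grip (a point): steel serving tongs lying flat across a rest; point midway between their two teal thumb grips, half-way up the 22 mm high arms (27 mm above the counter at the start). x axis: along the tongs to the jaws; y: across; z: up. Thumb grips 42 mm long, 22 mm high, 63 mm over their outsides when open, 21 mm shut. Hinge at x = -100 mm, tail ring to -128 mm, jaw tips at +136 mm. 110 g, balanced near here
- tongs_jaws (a point): midway between the two cupped jaws of the tongs, 112 mm ahead (+x) of tongs_grip, same height and axes. Jaws 22 mm high, 50 mm long, about 110 mm apart inside when fully open, 95 mm when the thumb grips are squeezed to 56 mm over their outsides (outside 6 mm wider). They meet the chocolate muffin's case when the thumb grips measure about 35 mm
- tongs_left (a joint): how far each arm of the tongs has closed, rad: 0 fully open, 0.21 shut; both arms move alike, in the plane in which the tongs lie. They spring open: about 5 N a side at the thumb grips starts to close them, 8 N closes them to 35 mm there. Squeezed to 50 to 57 mm they can be carried open. The thumb grips' outer faces are parallel at about 49 mm
- rest: fixed dark sheet-steel tongs rest: a 150 x 110 mm plate 3 mm thick with two upturned ends 16 mm high and 110 mm wide, at x = -75 mm and x = +60 mm of its origin; the tongs lie across the ends with the thumb grips over the origin. Origin on the counter; x axis about along the tongs
- board: fixed light wooden pastry board, 150 mm (x) by 330 mm (y), 15 mm thick, with white paper on it; origin at the centre of its underside. Three muffins stand on it in a row along its y axis about 108 mm apart, in any order
- choc_mid (a point): the chocolate muffin (dark brown top and dark case), the one to serve: 64 mm high, case tapering from 44 mm diameter at the foot to 54 mm at 40 mm up, domed top 64 mm in diameter above it; about 90 g, loose. Point on its axis, 32 mm above its foot. Crushed if the jaws press over 30 N a side; they press a little under half of the squeeze on the thumb grips, so 20 to 55 N there is right
- plain1_mid (a point): a golden muffin in a cream case, same sizes, loose; point on its axis 32 mm above its foot
- plain2_mid (a point): the other golden muffin, same
- carton: open cardboard takeaway carton, 115 x 115 mm and 35 mm high, loose; origin at the centre of its underside
- mug: blue mug, 76 mm across and 90 mm high, loose, standing by; origin at the centre of its foot
There are look-alikes about, which are no part of the job. Of the things like the rest, leave any that is pink or turquoise; of the rest the larger one is meant.

How it is judged:
By the outcome, as a careful person would: the job done as asked, in the order asked, and still so for the second after the job is handed in, while the arm keeps its last pose, push and grip.
It also fails if it takes over 42 s, if anything falls off the work surface, if the arm or the gripper's body presses on something with over 40 N, if the wrist force passes 120 N, or if a joint passes its speed limit or range.

## Working session

There is one attempt and no reset: what is moved stays moved. The work goes in short steps, each a Python script; the robot and the scene stay as the last script left them, time stands still between calls to the robot, and variables do not carry over. Pictures are saved under pics/ and viewed, and the job is handed in when it is done.

```bash
ls; mkdir -p pics
python3 - <<'E'
from workcell import env, ik, vision, workorder, finder, status
import cv2,numpy as np
for c in ["scene","top"]:
    p,d=vision.grab_frame(c); cv2.imwrite(f"pics/{c}0.png",p); np.save(f"pics/{c}0.npy",d)
    m=vision.camera_model(c); print(c,m)
    for t in ["tongs_grip","tongs_jaws","rest","board","choc_mid","plain1_mid","carton","mug"]:
        print(t,[(np.round(r["point"]).tolist(),round(r["confidence"],2)) for r in finder.mark_of(t,c)])
print(status.current_clock(),status.current_width(),status.current_eef_rot())
E
```

```text
pics
scene {'mtx': array([[450.57431766,   0.        , 314.73163348],
       [  0.        , 450.57431766, 243.7988474 ],
       [  0.        ,   0.        ,   1.        ]]), 'R': array([[ 0.60658698,  0.79501637,  0.00110054],
       [ 0.67169037, -0.51174934, -0.53567216],
       [-0.42530494,  0.32567098, -0.84442532]]), 't': array([-286.09728901, -253.84861899, 1425.09548054])}
tongs_grip [([208.0, 307.0], 0.91)]
tongs_jaws [([401.0, 254.0], 0.58)]
rest [([137.0, 285.0], 0.92), ([211.0, 314.0], 0.64), ([134.0, 350.0], 0.61), ([264.0, 252.0], 0.56)]
board [([399.0, 254.0], 0.68)]
choc_mid [([414.0, 212.0], 0.97), ([378.0, 278.0], 0.4), ([403.0, 241.0], 0.32)]
plain1_mid [([400.0, 242.0], 0.73)]
carton [([329.0, 326.0], 0.87)]
mug [([438.0, 182.0], 0.86)]
top {'mtx': array([[512.04788479,   0.        , 313.57706935],
       [  0.        , 512.04788479, 239.99462538],
       [  0.        ,   0.        ,   1.        ]]), 'R': array([[ 0.02072656, -0.99977837, -0.00369175],
       [-0.99639613, -0.02035239, -0.08234404],
       [ 0.08225065,  0.00538515, -0.99659713]]), 't': array([ -10.3576562 ,  429.65414785, 1451.24796853])}
tongs_grip [([417.0, 244.0], 0.65)]
tongs_jaws []
rest [([414.0, 248.0], 0.96), ([454.0, 310.0], 0.85), ([485.0, 259.0], 0.79), ([342.0, 269.0], 0.74)]
board [([245.0, 182.0], 0.86)]
choc_mid [([208.0, 204.0], 0.63), ([420.0, 246.0], 0.36)]
plain1_mid [([241.0, 185.0], 0.91)]
carton [([343.0, 169.0], 0.67)]
mug [([145.0, 227.0], 0.58)]
0.9 93.09777425968164 [[ 3.51111111e-01 -9.36333801e-01  3.84585844e-05]
 [-9.36333801e-01 -3.51111111e-01  1.17064319e-05]
 [ 2.54210838e-06 -4.01203308e-05 -9.99999999e-01]]
```

View pics/scene0.png

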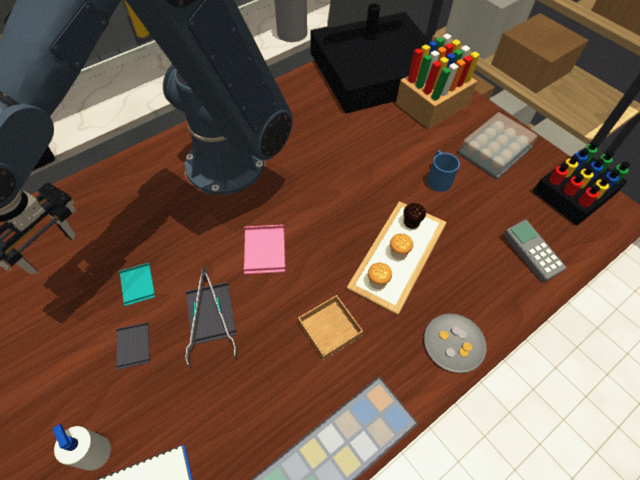

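View pics/top0.png

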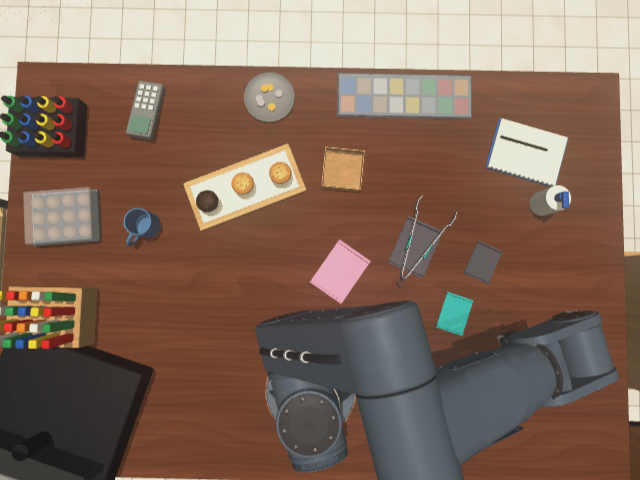

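Run:
```python
import cv2
p=cv2.imread("pics/top0.png")[110:350,110:530]
cv2.imwrite("pics/topz.png",cv2.resize(p,(800,457),interpolation=cv2.INTER_CUBIC))
```

```text
(no output)
```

View pics/topz.png

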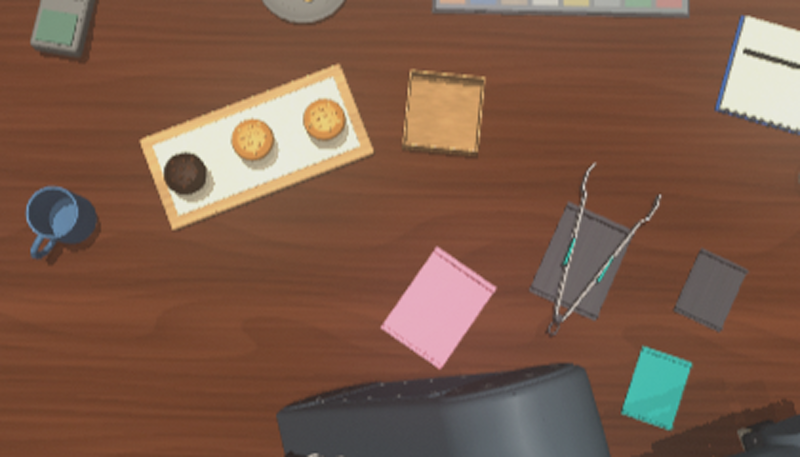

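The top view shows the tongs on the large dark rest, with the hinge near (400,281) and the jaw tips near (421,197) and (455,213). The chocolate muffin is at (207,201), at the mug end of the board, and the carton is at (343,169). Next I'll turn these into positions.

```bash
cat > h.py <<'E'
import numpy as np,cv2
from workcell import env, ik, vision, workorder, finder, status
def back(c,uv,z):
    m=vision.camera_model(c);uv=np.atleast_2d(uv).astype(float)
    r=np.c_[uv,np.ones(len(uv))]@np.linalg.inv(m["mtx"]).T@m["R"]
    o=-m["R"].T@m["t"]; return o+r*((z-o[2])/r[:,2])[:,None]
def cloud(c,d):
    m=vision.camera_model(c);v,u=np.mgrid[:480,:640]
    P=np.stack([u,v,np.ones_like(u)],-1)@np.linalg.inv(m["mtx"]).T*d[...,None]
    return (P-m["t"])@m["R"]
E
python3 - <<'E'
from h import *
for c in ["scene","top"]:
    p=cv2.imread(f"pics/{c}0.png");d=np.load(f"pics/{c}0.npy");X=cloud(c,d)
    hsv=cv2.cvtColor(p,cv2.COLOR_BGR2HSV)
    print(c)
    t=cv2.inRange(hsv,(80,90,60),(98,255,255))
    n,l,s,ce=cv2.connectedComponentsWithStats(t)
    for i in range(1,n):
        if s[i,4]>=4 : print("teal",s[i],ce[i],back(c,ce[i],35)[0].round(1))
    # heights above counter for z regions
    Z=X[...,2]
    for nm,box,lo,hi in ([("choc",(185,185,230,220),45,90),("p",(228,168,258,200),45,90),("p2",(265,158,298,190),45,90),("mug",(115,200,170,250),40,100),("tongs",(385,185,470,290),22,60),("carton",(315,140,370,200),15,60)] if c=="top" else [("choc",(395,195,432,232),45,90),("p",(385,228,416,258),45,90),("p2",(362,258,396,292),45,90),("mug",(420,145,465,195),40,100),("tongs",(175,265,245,370),22,60),("carton",(290,290,370,360),15,60)]):
        x0,y0,x1,y1=box;S=X[y0:y1,x0:x1].reshape(-1,3);S=S[(S[:,2]>lo)&(S[:,2]<hi)]
        if len(S)>5:
            r=cv2.minAreaRect(S[:,:2].astype(np.float32)); print(nm,len(S),S.mean(0).round(1),S.min(0).round(),S.max(0).round(),np.round(r[0],1),np.round(r[1],1),r[2])
    if c=="top":
        w=back(c,[[400.3,280.6],[421,196.6],[455.4,213.4]],30);print("tongs pts",w.round(1))
E
```

```text
scene
teal [602 166   2   4   4] [602.75 167.5 ] [742.6 895.9  35. ]
teal [ 119  263   36   43 1100] [136.47636364 283.79363636] [ 249.3 -406.2   35. ]
teal [216 297   6  16  33] [218.42424242 304.21212121] [ 426.3 -268.4   35. ]
teal [193 301   3  15  24] [194.29166667 307.70833333] [ 398.1 -321.1   35. ]
choc 378 [533.1 293.9  72.5] [498. 268.  46.] [560. 329.  88.] [530.3 299.1] [60.9 58.8] 53.63298797607422
p 417 [584.7 197.   72.8] [552. 171.  45.] [612. 232.  87.] [581.5 200.8] [60.7 59. ] 53.82207107543945
p2 456 [616.8  93.   73.4] [583.  66.  45.] [644. 127.  86.] [613.7  96.7] [59.9 59.8] 58.635746002197266
mug 669 [463.9 484.   69. ] [399. 443.  40.] [503. 623.  95.] [438.8 526.5] [ 75.7 181.8] 30.71290397644043
tongs 546 [ 424.9 -309.4   35.3] [ 303. -404.   22.] [ 561. -239.   45.] [ 420.5 -298.9] [117.1 259.6] 64.25374603271484
carton 658 [633.9 -67.5  27.7] [ 574. -142.   15.] [698.  65.  41.] [639.  -37.5] [200.5 117. ] 85.70310974121094
top
teal [406 235   6  14  20] [408.35 242.3 ] [ 427.3 -270.1   35. ]
teal [424 249   6   9  14] [426.21428571 253.28571429] [ 397.2 -320.7   35. ]
teal [ 436  292   37   44 1028] [454.22373541 313.40466926] [ 230.3 -399.5   35. ]
choc 392 [529.8 297.7  73.7] [501. 270.  58.] [562. 329.  85.] [530.4 299.4] [59.8 58.9] 6.913722038269043
p 393 [581.7 200.5  73.8] [553. 171.  58.] [613. 233.  87.] [583.2 202. ] [59.6 62.2] 33.949424743652344
p2 384 [613.9  96.5  73.8] [586.  68.  57.] [647. 127.  87.] [616.6  97.5] [59.6 61.4] 89.07699584960938
mug 488 [462.  486.1  71.3] [403. 444.  40.] [505. 523.  95.] [460.6 493.9] [ 76.7 102.1] 30.314298629760742
tongs 397 [ 422.5 -300.    35. ] [ 309. -405.   22.] [ 564. -217.   48.] [ 424.8 -297.9] [116.  257.6] 63.382999420166016
carton 293 [642.1 -82.3  30.6] [ 577. -142.   15.] [700. -19.  44.] [639.3 -80.3] [114.8 117.3] 85.2970962524414
tongs pts [[ 318.7 -248.9   30. ]
 [ 559.7 -306.4   30. ]
 [ 513.2 -404.7   30. ]]
```

Run:
```python
import cv2
p=cv2.imread("pics/top0.png")[180:300,375:485]
cv2.imwrite("pics/tz.png",cv2.resize(p,(550,600),interpolation=cv2.INTER_CUBIC))
p=cv2.imread("pics/scene0.png")[260:370,165:255]
cv2.imwrite("pics/sz.png",cv2.resize(p,(490,600),interpolation=cv2.INTER_CUBIC))
```

```text
(no output)
```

View pics/tz.png

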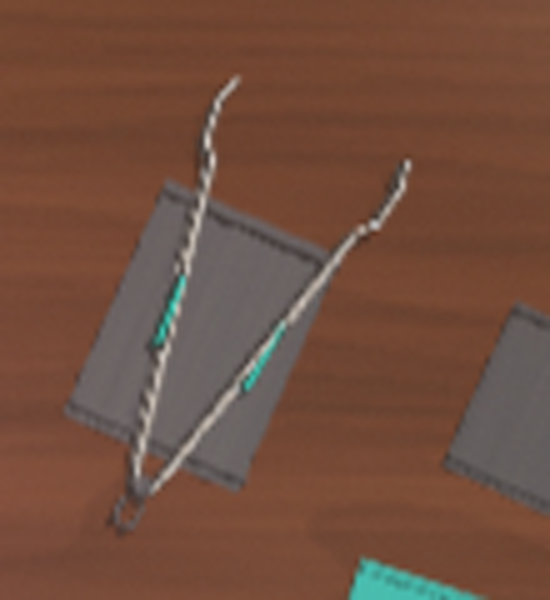

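View pics/sz.png

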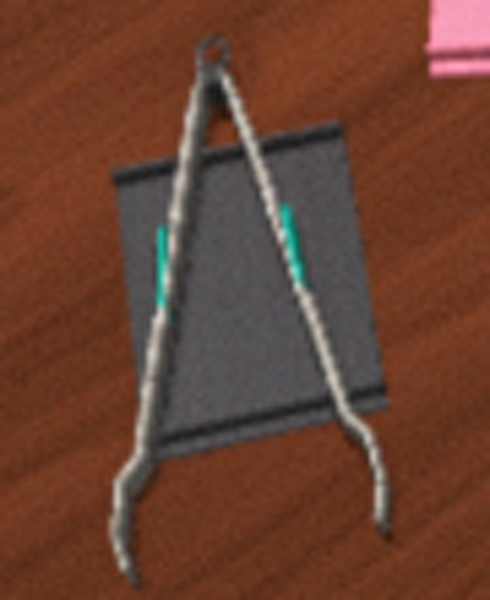

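```bash
cat >> h.py <<'E'
def pose(grip,a,z,flip):
    """tool pose so grasp point is at tongs grip with tongs x at yaw a; z = grip height"""
    s=-1 if flip else 1
    c,n=np.cos(a),np.sin(a)
    R=np.array([[-n*s,c*s,0],[c*s,n*s,0],[0,0,-1.]])
    return np.array([grip[0],grip[1],z-19.]),R
A0=np.deg2rad(-26.2);G0=np.array([414,-296.])
AM=np.arctan2(84.9,202.1);M=np.array([530.3,299.2])
C=np.array([639.3,-80.3])
u=lambda a:np.array([np.cos(a),np.sin(a)])
E
python3 - <<'E'
from h import *
print(np.rad2deg(AM))
for f in (0,1):
  for g,a,z in [(G0,A0,180),(G0,A0,27),(M-112*u(AM),AM,180),(M-112*u(AM),AM,44),(C-112*u(0),0,180),(C-112*u(AM),AM,180)]:
    q=ik(*pose(g,a,z,f)); print(f,None if q is None else np.round(q,2))
E
```

```text
22.78674343532975
0 [-0.71  0.35  1.81 -0.    0.98 -1.83]
0 [-0.71  0.6   1.89 -0.    0.64 -1.83]
0 [ 0.45  0.33  1.84 -0.    0.97 -1.52]
0 [ 0.45  0.56  1.92 -0.    0.66 -1.52]
0 [-0.24  0.39  1.75 -0.    1.   -1.81]
0 [-0.31  0.42  1.71 -0.    1.02 -2.28]
1 [-0.71  0.35  1.81 -0.    0.98  1.32]
1 [-0.71  0.6   1.89 -0.    0.64  1.32]
1 [ 0.45  0.33  1.84 -0.    0.97  1.62]
1 [ 0.45  0.56  1.92 -0.    0.66  1.62]
1 [-0.24  0.39  1.75 -0.    1.    1.33]
1 [-0.31  0.42  1.71 -0.    1.02  0.86]
```

Run:
```python
from h import *
t=status.current_clock
print(t())
env.move_to(*pose(G0,A0,120,1)); print(t())
p,R=pose(G0,A0,27,1); env.line_to(p,R,speed=100); print(t(),status.current_force(),status.current_tcp_pos())
env.clamp(6); print(t(),status.current_width(),status.current_force())
for c in ["scene","top"]:
    p,d=vision.grab_frame(c); cv2.imwrite(f"pics/{c}1.png",p)
```

```text
0.9
2.1667
3.25 [-0.47832692 -0.49948764 -0.10802347] [ 414.29181115 -296.27726358    8.50605671]
3.9333 56.34521594577453 [-0.06291663  0.26391753  1.82652962]
```

View pics/scene1.png

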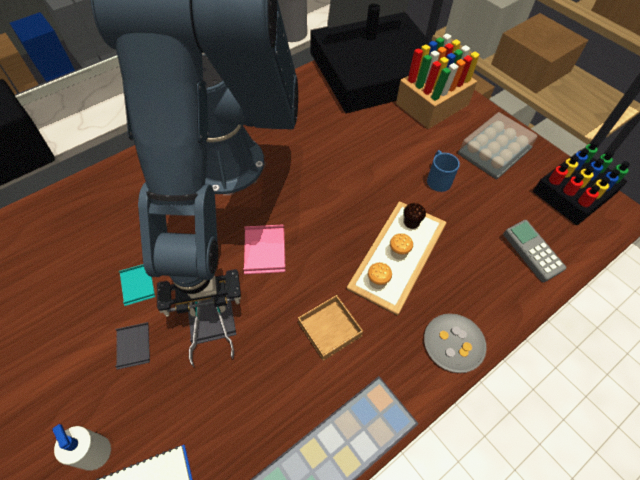

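The fingers hold the tongs at 56 mm. I'll squeeze slightly more, lift, and check them from the top camera.

Run:
```python
from h import *
t=status.current_clock
env.clamp(6.3); print(t(),status.current_width())
p,R=pose(G0,A0,190,1); env.line_to(p,R,speed=120); print(t(),status.current_force(),status.current_torque(),status.current_width())
for c in ["scene","top"]:
    p,d=vision.grab_frame(c); cv2.imwrite(f"pics/{c}2.png",p); np.save(f"pics/{c}2.npy",d)
    for n in ["tongs_jaws","tongs_grip"]: print(c,n,[(np.round(r["point"],1).tolist(),round(r["confidence"],2),back(c,r["point"],190).round(1).tolist()) for r in finder.mark_of(n,c)])
print("expect jaws",G0+112*u(A0))
a=cv2.resize(cv2.imread("pics/scene2.png")[190:340,130:290],(426,400),interpolation=2)
b=cv2.resize(cv2.imread("pics/top2.png")[150:300,380:520],(373,400),interpolation=2)
cv2.imwrite("pics/z2.png",np.hstack([a,b]))
```

```text
4.25 56.29314096487977
5.7583 [-0.63671386 -0.23427471 -1.60731966] [ 0.03965104 -0.00703211 -0.03837356] 51.01444617797445
scene tongs_jaws [([414.3, 211.0], 0.22, [[579.4, 220.6, 190.0]])]
scene tongs_grip [([193.5, 276.2], 0.72, [[413.3, -292.1, 190.0]])]
top tongs_jaws []
top tongs_grip [([245.4, 182.8], 0.38, [[558.7, 174.8, 190.0]])]
expect jaws [ 514.4929374  -345.44865551]
```

View pics/z2.png

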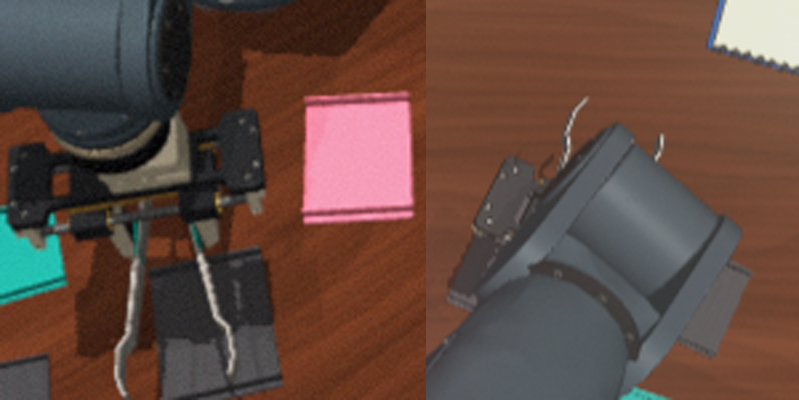

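Run:
```python
from h import *
env.clamp(6.0); print(status.current_clock(),status.current_width())
P=[]
for c in("scene","top"):
    m=vision.camera_model(c);P.append(m["mtx"]@np.c_[m["R"],m["t"]])
s=np.array([[217,329.5],[175.7,338]]).T; q=np.array([[440.4,186.8],[468.9,201]]).T
X=cv2.triangulatePoints(P[0],P[1],s,q);X=(X[:3]/X[3]).T;print(X)
p=status.current_tcp_pos();print(p);mid=X.mean(0);d=mid[:2]-p[:2];print(np.hypot(*d),np.rad2deg(np.arctan2(d[1],d[0])),np.linalg.norm(X[0]-X[1]))
# tips cloud
D=np.load("pics/top2.npy");Q=cloud("top",D)[150:215,425:500].reshape(-1,3);Q=Q[(Q[:,2]>150)&(Q[:,2]<240)]
rel=(Q[:,:2]-p[:2]);al=rel@u(A0);ac=rel@np.array([-u(A0)[1],u(A0)[0]])
k=(al>75)
for a,b,z in sorted(zip(al[k],ac[k],Q[k][:,2])): print(round(a),round(b),round(z),end="; ")
```

```text
6.5583 51.72470121258958
[[ 556.70772272 -317.90306707  203.00591788]
 [ 521.7303977  -391.59770578  200.46056121]]
[ 413.99566536 -295.99488093  171.00988426]
138.32247844301764 -25.13622788815657 81.61367459130085
76 33 200; 76 34 192; 77 36 185; 78 35 201; 78 36 194; 79 37 185; 80 36 202; 82 33 199; 82 36 186; 83 37 198; 84 34 198; 85 37 183; 86 36 201; 86 37 194; 88 37 200; 90 38 190; 90 38 203; 90 37 174; 91 36 205; 91 39 192; 93 40 182; 93 39 198; 94 42 186; 94 40 190; 94 41 203; 95 42 196; 96 43 186; 97 43 196; 98 44 190; 98 41 198; 99 44 198; 100 42 200; 101 46 201; 101 45 185; 102 47 189; 103 45 206; 103 43 196; 104 46 196; 107 48 196; 107 46 198; 107 46 179; 110 45 200; 111 46 193; 112 47 185; 112 46 200; 112 48 195; 114 47 203; 116 48 191; 117 -41 203; 118 46 200; 118 47 195; 120 47 203; 120 48 185; 120 -41 199; 120 -39 194; 121 48 193; 121 -39 202; 122 49 204; 123 -42 200; 124 46 201; 124 -39 188; 125 -40 200; 126 48 183; 127 47 199; 127 -40 191; 128 -38 195; 128 -40 199; 129 -40 179; 129 46 201; 129 47 184; 129 48 196; 130 -42 197; 130 -38 183; 131 -39 198; 131 -38 191; 132 -36 186; 132 -41 198; 132 -38 205; 133 45 199; 134 -37 191; 134 46 193; 134 -38 193; 134 -37 205; 135 -36 200; 136 46 198; 136 44 201; 137 -36 204; 137 -36 186; 138 -36 196; 139 43 205; 140 44 195; 140 -36 183; 141 -37 196;
```

```bash
cat >> h.py <<'E'
def gripfor(T,a,off=(114.5,3.5)):
    return np.asarray(T)-off[0]*u(a)-off[1]*np.array([-np.sin(a),np.cos(a)])
E
python3 - <<'E'
from h import *
g=gripfor(M,AM)
p,R=pose(g,AM,190,1); env.line_to(p,R,speed=170); print(status.current_clock(),status.current_width(),status.current_tcp_pos())
p=status.current_tcp_pos()
for c in ["scene","top"]:
    im,d=vision.grab_frame(c); cv2.imwrite(f"pics/{c}3.png",im)
    Q=cloud(c,d).reshape(-1,3);rel=Q[:,:2]-p[:2];al=rel@u(AM);ac=rel@np.array([-u(AM)[1],u(AM)[0]])
    k=(Q[:,2]>165)&(Q[:,2]<215)&(al>103)&(al<150)&(abs(ac)<70)
    for s in(1,-1):
        j=k&(ac*s>0)&(al<128); print(c,s,j.sum(),np.median(ac[j]),np.median(Q[j,2]),np.percentile(Q[j,2],90),al[k&(ac*s>0)].max())
    j=(Q[:,2]>60)&(Q[:,2]<90)&(np.hypot(*(Q[:,:2]-M).T)<45); print("muffin rel",j.sum(),np.round([(al[j].min()+al[j].max())/2,(ac[j].min()+ac[j].max())/2],1))
a=cv2.resize(cv2.imread("pics/scene3.png")[120:290,310:480],(400,400),interpolation=2)
b=cv2.resize(cv2.imread("pics/top3.png")[130:290,140:300],(400,400),interpolation=2)
cv2.imwrite("pics/z3.png",np.hstack([a,b]))
E
```

```text
9.9333 52.00267870652089 [426.10078541 251.38010785 171.01594773]
scene 1 62 46.29427764074727 193.19179115316223 200.5284223050391 138.10776367842283
scene -1 64 -43.39697389633798 193.52603632491855 200.79162940338483 139.85979689958143
muffin rel 350 [113.2   2.7]
top 1 17 44.20477570534089 199.16610766148193 201.4847842311674 139.98528104992397
top -1 21 -45.03550383700822 196.8550798824653 202.75199931102074 140.98227732877857
muffin rel 16 [120.3 -21.3]
```

View pics/z3.png

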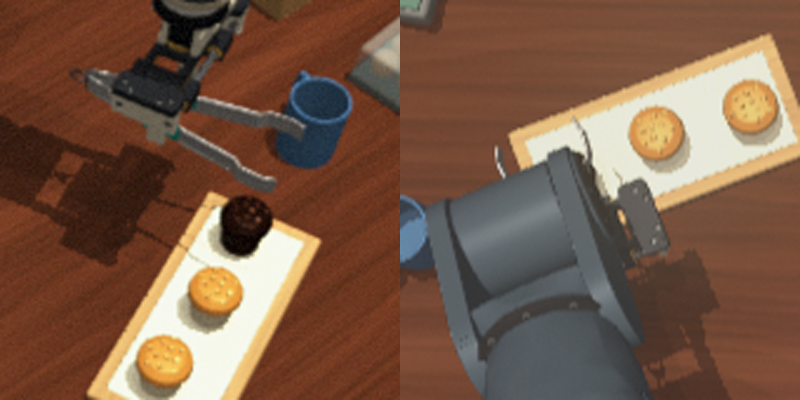

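The held tongs have a jaw centre about 115 mm ahead of the grasp point and about 0.7 mm off laterally. I'll correct for that and descend over the muffin.

Run:
```python
from h import *
g=gripfor(M,AM,(114.5,0.7))
p,R=pose(g,AM,120,1); env.line_to(p,R,speed=100)
p,R=pose(g,AM,43,1); env.line_to(p,R,speed=60)
print(status.current_clock(),status.current_width(),status.current_force(),status.current_tcp_pos())
for c in ["scene","top"]:
    im,d=vision.grab_frame(c); cv2.imwrite(f"pics/{c}4.png",im)
a=cv2.resize(cv2.imread("pics/scene4.png")[170:290,340:460],(400,400),interpolation=2)
b=cv2.resize(cv2.imread("pics/top4.png")[140:260,160:280],(400,400),interpolation=2)
cv2.imwrite("pics/z4.png",np.hstack([a,b]))
```

```text
12.3167 51.83770012530491 [-0.04102639  0.73086365 -1.7034778 ] [425.23840232 254.30842621  24.34475017]
```

View pics/z4.png

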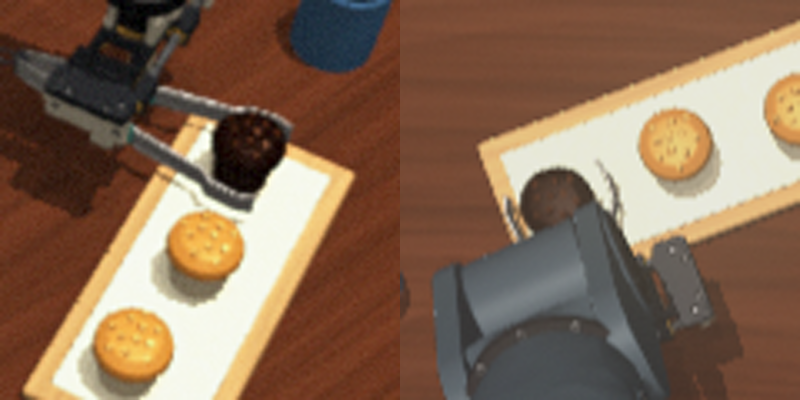

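The jaws straddle the chocolate muffin, and the golden one is clear. Squeezing in stages.

Run:
```python
from h import *
for f in (7.5,10,22,42):
    env.clamp(f); print(f,status.current_clock(),status.current_width(),status.current_force().round(1))
im,d=vision.grab_frame("scene"); cv2.imwrite("pics/s5.png",im)
g=gripfor(M,AM,(114.5,0.7))
p,R=pose(g,AM,75,1); env.line_to(p,R,speed=50)
print(status.current_clock(),status.current_width(),status.current_force().round(1),status.current_torque().round(2))
im,d=vision.grab_frame("scene"); cv2.imwrite("pics/s6.png",im)
a=cv2.resize(cv2.imread("pics/s5.png")[170:290,340:460],(400,400),interpolation=2)
b=cv2.resize(im[170:290,340:460],(400,400),interpolation=2)
cv2.imwrite("pics/z5.png",np.hstack([a,b]))
```

```text
7.5 13.1083 44.33317757652403 [-0.4  0.2 -0.5]
10 13.325 37.53890131093731 [ 0.8  0.1 -1. ]
22 13.5417 36.663701069601025 [-0.6  0.3 -1.3]
42 13.7583 36.048135544889575 [ 0.2  0.4 -2.4]
14.6 36.29368902929108 [-1.  -0.9 -1.8] [-0.07  0.1  -0.04]
```

View pics/z5.png

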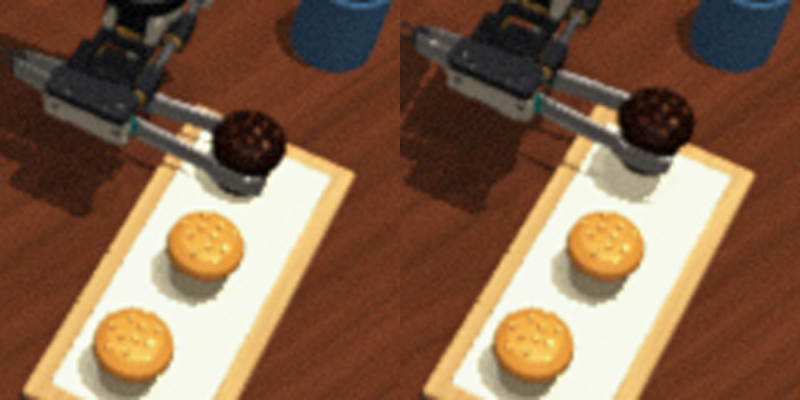

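Run:
```python
from h import *
g=gripfor(M,AM,(114.5,0.7))
p,R=pose(g,AM,170,1); env.line_to(p,R,speed=80)
g=gripfor(C,0,(114.5,0.7))
p,R=pose(g,0,170,1); env.line_to(p,R,speed=110)
env.sleep(0.3)
print(status.current_clock(),status.current_width(),status.current_force().round(1),status.current_torque().round(2),status.current_tcp_pos())
for c in ["scene","top"]:
    im,d=vision.grab_frame(c); cv2.imwrite(f"pics/{c}7.png",im)
    X=cloud(c,d); dark=(im.max(2)<95)
    k=dark&(X[...,2]>120)&(X[...,2]<225)&(np.hypot(X[...,0]-C[0],X[...,1]-C[1])<50)&(X[...,0]>C[0]-32)
    S=X[k]; print(c,"muffin",len(S),S.min(0).round(),S.max(0).round(),np.round((S.min(0)+S.max(0))/2)) if len(S) else print(c,0)
    k=(X[...,2]>15)&(X[...,2]<45)&(np.hypot(X[...,0]-C[0],X[...,1]-C[1])<95);S=X[k]
    if len(S): print("carton",np.round(S.min(0)),S.max(0).round(),cv2.minAreaRect(S[:,:2].astype(np.float32)))
a=cv2.resize(cv2.imread("pics/scene7.png")[150:400,220:470],(400,400),interpolation=2)
b=cv2.resize(cv2.imread("pics/top7.png")[110:310,240:440],(400,400),interpolation=2)
cv2.imwrite("pics/z7.png",np.hstack([a,b]))
```

```text
19.625 36.064689949115525 [ 0.5  0.5 -2.3] [ 0.02  0.12 -0.02] [524.79970613 -80.98456155 151.0183471 ]
scene muffin 717 [ 609. -110.  140.] [670. -48. 211.] [639. -79. 176.]
carton [ 575. -141.   15.] [698. -21.  40.] ((635.9302368164062, -79.73019409179688), (115.93900299072266, 116.01962280273438), 85.3298110961914)
top muffin 233 [ 622. -109.  170.] [670. -50. 213.] [646. -80. 191.]
carton [ 664. -142.   16.] [702. -26.  40.] ((682.13818359375, -83.87486267089844), (115.21135711669922, 37.6070442199707), 89.30736541748047)
```

View pics/z7.png

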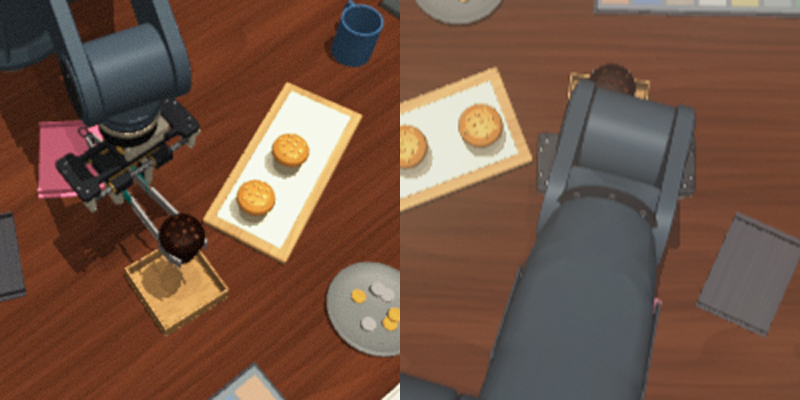

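Run:
```python
from h import *
env.sleep(0.5); print(status.current_width(),status.current_force().round(1),status.current_clock())
im,d=vision.grab_frame("scene"); X=cloud("scene",d)
k=(im.max(2)<95)&(X[...,2]>120)&(X[...,2]<225)&(np.hypot(X[...,0]-C[0],X[...,1]-C[1])<50)&(X[...,0]>C[0]-32);S=X[k];print(S.min(0).round(),S.max(0).round())
workorder.finish_job()
```

```text
35.89479945183275 [-0.   0.6 -2.5] 20.225
[ 609. -109.  142.] [669. -48. 211.]
the job is handed in; nothing more can be done
```

The job is handed in at about 20 s of the 42 s allowed, with the chocolate muffin still held in the tongs over the middle of the open carton. No verdict is reported.

- **Pick-up:** I took the tongs off the large dark rest and carried them open, with the fingers about 52 mm apart. I lowered them around the chocolate muffin and squeezed the thumb grips in stages to 42 N, inside the 20–55 N range.
- **Position:** in the last scene-camera check the muffin was centred at about (639, -79) mm, and the carton at about (638, -80) mm.
- **Height:** the lowest visible part of the muffin is about 140 mm above the counter, and it did not sag over the last half second. The grip width held steady at about 36 mm.
- **Other things:** in the last pictures both golden muffins and the mug still looked to be in their places. I didn't measure them again. The force readings I took stayed within about 3 N.
- **Checks that disagreed:**
  - The top camera's muffin centre was about 7 mm further out, because the arm hid part of the muffin.
  - The trained networks found the jaws poorly, so I located them from depth and from tip points I picked in both pictures.
  - The jaw centre was about 2.5 mm further ahead of the grasp point than listed, and I corrected for it.

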